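# Tilted reference frame of the tomography sensor

### The arm

A 7-joint arm with a two-finger parallel gripper is mounted at the origin on the work surface. World frame = base frame: x ahead of the robot, y to its left, z up, the work surface at z = 0. Lengths are in m, angles in degrees, forces in N, time in s.
With the tool pointing down it reaches from about 0.4 to 0.85 m from the base axis. Payload 10.4 kg.
Tool frame: the origin (TCP) lies midway between the tips of the shut fingers; the grasp point (between the pads) lies 19 mm behind it; z points along the fingers, y is the line along which they close (so a half turn about z gives the same grasp; the last joint's range is limited). The gripper opens to 85 mm and grips with 20 to 120 N. Pads are 22 mm wide; open, the fingers measure 114 mm over their backs; the gripper's body (76 mm by 85 mm) begins 54 mm behind the grasp point. The pads swing forward as they close: fully open they stand 13 mm farther back than shut.
Start: joints at [69.179, 19.034, -3.707, 83.658, 1.238, 77.344, -5.071], TCP at [0.209, -0.589, 0.207] pointing down, gripper open.
Joint ranges: [-148.97, 148.97], [-28.65, 121.19], [-84.17, 76.75], [9.2, 138.47], [-72.65, 252.65], [3.7, 117.97], [-149.18, 149.18]. Speed limits (degrees/s): [127.2, 127.2, 159.86, 159.86, 180, 180, 180].

### API

Orientations are given as [roll, pitch, yaw] about the fixed x, y, z axes, in that order (R = Rz(yaw) Ry(pitch) Rx(roll)).
In Python, from station import ctrl gives the robot as it stands. The module is installed in compiled form; this text tells all that it offers.
- The arm moves only by the tool step_arm, never from a script. Its argument "deltas" is a list of rows, each an object of numbers: "x", "y", "z": the shift along the tool's x, y, z in cm; "rx", "ry", "rz": the turn, a rotation vector about the tool's x, y, z in degrees; "gripper": the closure in counts, from 0 (fully open) to 255 (shut). A call has 1 to 8 rows; each row shifts and turns the commanded pose from where the row before left it, along the tool's axes as they then stand; what a row does not reach is not made up. A row lasts 1/12 s, in which the tool goes at most 41.7 mm and 7.16 degrees, less where a joint would pass 70% of its speed; a pose out of reach is approached as far as the arm can. A call with a gripper value outside its range is refused whole. The fingers move at their own pace and stop on an object; "grip_force" is the grip in N (left out, the last holds). Time passes only in rows, so rows that do not move let the fingers close. It gives the time, the measured TCP pose, the force, the opening and the grip force at its end, in the units of the state.
- ctrl.get_obs(): the state, without advancing time (a new reading comes with each control period).
- ctrl.get_image(name): name is "scene" or "top"; returns (picture, depth): 420x560x3 uint8, red, green, blue; 420x560 float32, m along the optical axis (not along the pixel's ray), 0 where there is no reading.
- ctrl.camera_params(name): a dict with "fx", "fy", "cx", "cy" (pixels), "R" (3x3) and "t" (3): a world point X has camera coordinates R X + t. Camera axes: x right, y down, z forward; pixel columns grow to the right and rows downward; lengths in m; the calibration is good to about 2 mm. A picture is of the moment at which its call begins. camera_params takes no time and is no camera call.
- ctrl.hand_in(): hands the job in; it is judged then, once.
The state is a dict: "t": time; "joint_positions": joint angles; "dq": joint speeds; "effort": joint torques, N m; "ee_pos": TCP position; "orientation": TCP orientation; "force": force on the tool from outside, world axes, zero at the start; "moment": the same for the moment, N m; "opening": finger opening in m; "finger_force": force on a finger pad.
Only numpy, scipy, OpenCV 4.12 (cv2) and the standard library are available. Lean on these libraries where they do the work, as an engineer would, in place of code of your own. Each camera call takes 0.05 s, during which the arm holds its last target. There are 200 camera calls.

### The job

Take the tilted reference frame of the tomography sensor: with its lever, tilt the clear vessel to 30 degrees towards the side its scale runs to (the robot's left) so that the ball inside rolls to the low wall, and let go. While it stands at that angle press the record button on the flat white recorder fully down, then bring the vessel back upright and let go. The ball stays in the vessel and the other things on the desk are left where they are.

Things in the scene. Friction and masses are not known exactly. Their poses are not given: they have to be found in the camera images.
- stand: fixed aluminium stand: base plate 240 x 200 x 12 mm, two upright cheeks (10 mm thick, 70 wide, tops 170 above the desk) centred 95 mm either side along its x, carrying the vessel between them on trunnions. Origin: centre of the underside. x along the tilt axis, away from the lever side (robot's side); y level, the side the vessel is tilted to; z up. Yawed up to 0.35 rad either way
- dial (a point): centre, on the tilt axis, of the white graduated disc, 170 mm across, fixed on the outside of the stand's far (+x) cheek. A steel pointer turns over it with the vessel. A mark every 5 degrees from 10 on one side to 60 on the other; long bold marks at 0 (straight up), 30 and 60
- lever_arm (a point): top of the lever's flat steel arm (18 mm wide, 8 mm thick), which stands on the trunnion outside the near (-x) cheek and joins the grip's far end. It lies 39 mm from the grip's centre along the grip and 10 mm above its centre line; all else around and above the grip is free
- pivot (a point): point on the tilt axis (level, along the stand's x) midway between the cheeks, 140 mm above the desk; axes those of the stand
- tilt (a joint): tilt of the vessel, rad: 0 = upright, growing as its top leans towards the stand's +y (a turn about the stand's -x axis); 30 degrees = 0.524. Stops at -0.2 and 1.05. The trunnions are stiff: it stays at any angle where it is left and takes about 5 to 7 N at the lever's grip to turn. It starts anywhere from -0.08 to 0.08
- grip (a point): centre of the lever's black hand grip, a plain round bar 24 mm thick, 70 mm long, parallel to the tilt axis. The lever turns with the vessel, straight up when it is upright; this point is then 150 mm from the pivot along the stand's -x and 125 mm above it, and swings on a 125 mm radius. Axes turn with the vessel: x along the grip, away from the robot; z outwards along the lever
- vessel_floor (a point): centre of the vessel's inner floor, 70 mm below the pivot when upright. The vessel is a clear tube, 120 mm outside, 112 inside, with a clear flange 150 mm across at each end, copper strips, brass connectors and a 12 mm drain hole here; its open top is 142 mm above this point. Axes turn with the vessel: z along the tube to its mouth, y to the side that becomes the low side
- ball_center (a point): centre of the loose black ball, 50 mm across, 0.1 to 0.2 kg, loose inside the vessel: it starts seated on the drain hole in the floor's centre and rolls off it when the tilt passes about 14 degrees
- recorder: fixed flat white recorder, 150 x 200 mm and 26 mm high (36 mm along its far edge), rows of brass connectors on its two short sides; it stands to the left or the right of the stand. Origin: centre of its underside; x across its 150 mm depth, away from the robot; z up
- record_top (a point): centre of the top of the recorder's only push button, a black round cap 28 mm across in a grey housing, pressed straight down
- record (a joint): travel of the push button in m: 0 = up, 0.006 = fully down (takes 5 N); it springs back when let go
- phantom_tray: fixed black foam-lined tray, 150 x 200 x 35 mm, with spare test rods and small balls (up to 50 mm high); bystander, on the other side of the stand from the recorder. Origin: centre of its underside
- module_a: loose blue electronics module 75 x 45 x 24 mm, bystander; origin at the centre of its underside
- module_b: second loose blue module of the same size, bystander; origin at the centre of its underside
- screwdriver: loose screwdriver lying on the desk, about 200 mm long, bystander; origin at its underside, x along it
- mug: loose white mug, 80 mm across, 95 mm high, bystander; origin at the centre of its underside
Things that resemble listed ones, but are neither listed nor needed, are in the scene too. What is shaped like the part that bears ball_center but green is not meant.

How it is judged:
By the outcome, as a careful person would: the job done as asked, in the order asked, and still so for the second after the job is handed in, with the robot touching nothing.
It also fails if it takes over 58 s, if anything falls off the work surface, if the arm or the gripper's body presses on something with over 40 N, if the wrist force passes 120 N, or if a joint passes its speed limit or range.

## Working session

There is one attempt and no reset: what is moved stays moved. The work goes in short steps, Python scripts to look and compute and a tool call to move; the robot and the scene stay as the last step left them, time stands still between calls to the robot, and variables do not carry over. Pictures are saved under pics/ and viewed, at most 10 in all, crops included, and the job is handed in when it is done.

Besides the shell and the picture viewer there is one more tool, called after "Emit:" as a command line: name --argument value ..., lists and objects as JSON in quotes. step_arm: Moves the arm, as the interface text tells. Its arguments: {"type":"object","properties":{"deltas":{"type":"array","items":{"type":"object","properties":{"x":{"type":"number"},"y":{"type":"number"},"z":{"type":"number"},"rx":{"type":"number"},"ry":{"type":"number"},"rz":{"type":"number"},"gripper":{"type":"number"}}}},"grip_force":{"type":"number"}},"required":["deltas"]}

```bash
mkdir -p pics; cat > h.py <<'E'
import numpy as np, cv2
from scipy.spatial.transform import Rotation as Ro
from station import ctrl
def cloud(name,tag):
    im,d=ctrl.get_image(name); p=ctrl.camera_params(name)
    np.savez(f'pics/{tag}.npz',im=im,d=d)
    cv2.imwrite(f'pics/{tag}.png',im[:,:,::-1])
    return im,d,back(d,p)
def back(d,p):
    v,u=np.mgrid[:d.shape[0],:d.shape[1]]
    c=np.stack([(u-p['cx'])/p['fx']*d,(v-p['cy'])/p['fy']*d,d],-1)
    return (c-np.array(p['t']))@np.array(p['R'])
def proj(X,p):
    c=np.array(p['R'])@np.array(X)+np.array(p['t']); return c[0]/c[2]*p['fx']+p['cx'],c[1]/c[2]*p['fy']+p['cy']
def tomove(target,rot=None):
    o=ctrl.get_obs(); R=Ro.from_euler('xyz',o['orientation'],degrees=True)
    return R.inv().apply(np.array(target)-o['ee_pos'])*100
E
python3 - <<'E'
from h import *
a=cloud('scene','s0');b=cloud('top','t0')
cv2.imwrite('pics/both0.png',cv2.resize(np.hstack([a[0],b[0]])[:,:,::-1],(800,300)))
o=ctrl.get_obs();print({k:o[k] for k in ('t','ee_pos','orientation','force','opening')})
for n in('scene','top'):
    p=ctrl.camera_params(n);print(n,-np.array(p['R']).T@p['t'],p['fx'])
E
```

```text
{'t': 0.1, 'ee_pos': array([ 0.20875738, -0.5887094 ,  0.20598967]), 'orientation': array([-1.79925204e+02,  2.72498875e-03,  1.95256423e+01]), 'force': array([ 0.75529519, -0.37926436,  0.59228549]), 'opening': 0.08494428688521852}
scene [1.66006648 0.12160318 1.31759846] 429.7269281575542
top [0.31465064 0.09288082 1.3992576 ] 437.49972822971114
```

View pics/s0.png

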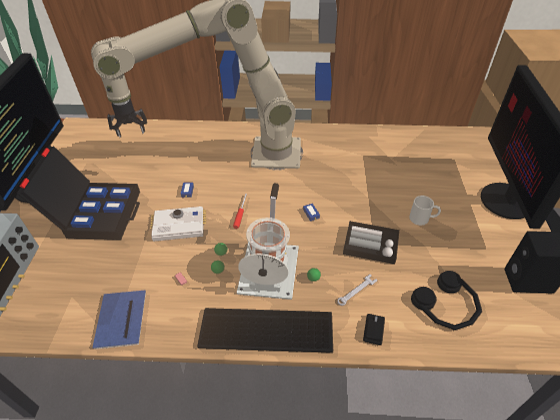

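View pics/t0.png

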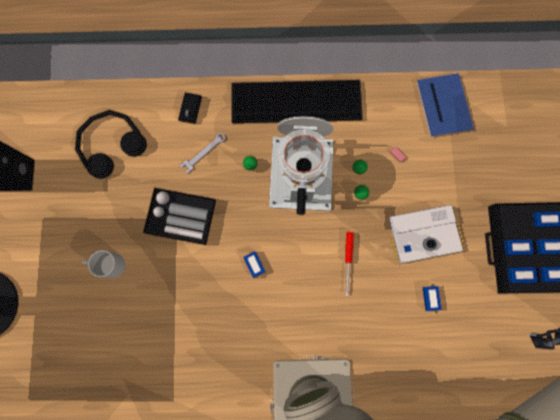

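The top view shows the stand at (302,172), the grip at (301,201) towards the robot, and the recorder on the right with its button at (431,243). The tray is on the left at (180,215), and the vessel is near upright.

```bash
python3 - <<'E'
from h import *
p=ctrl.camera_params('top')
z=np.load('pics/t0.npz');im=z['im'].astype(int);X=back(z['d'],p)
def sel(u0,u1,v0,v1,f):
    m=np.zeros(im.shape[:2],bool);m[v0:v1,u0:u1]=1
    return m&f
dark=im.max(2)<60
g=sel(288,316,180,222,dark&(X[...,2]>.2)); P=X[g];print('grip',len(P),P.mean(0),P.min(0),P.max(0))
w,V=np.linalg.eigh(np.cov(P[:,:2].T));print('dir',V[:,1],np.degrees(np.arctan2(V[1,1],V[0,1])))
b=sel(420,442,232,252,dark); P=X[b];print('btn',len(P),np.median(P,0),P.min(0),P.max(0))
r=cv2.minAreaRect(np.argwhere(b)[:,::-1].astype(np.float32));print(r)
bt=sel(420,442,232,252,X[...,2]>.03);print('high',X[bt][:,2].max(),np.percentile(X[bt],[5,50,95],axis=0))
# base plate
pl=sel(255,350,120,225,(abs(X[...,2]-.012)<.006)&(im.min(2)>110)); 
P=X[pl];r=cv2.minAreaRect((P[:,:2]*1000).astype(np.float32));print('plate',len(P),r,np.median(P[:,2]))
q=sel(255,350,100,225,(X[...,2]>.155)&(X[...,2]<.18));print('cheekz',X[q][:,:2].mean(0))
# dial from scene: white disc
ps=ctrl.camera_params('scene');z2=np.load('pics/s0.npz');S=back(z2['d'],ps)
m=np.zeros(S.shape[:2],bool);m[250:292,232:294]=1
m&=(S[...,2]>.06)&(S[...,2]<.24);P=S[m]
c=P.mean(0)
for _ in range(5):
    c=np.median(P,0);_,_,vt=np.linalg.svd(P-P.mean(0));n=vt[2];P=P[abs((P-P.mean(0))@n)<.006]
print('dial',len(P),P.mean(0),n,P.min(0),P.max(0))
def crop(i,a,b,c,d,k,n): cv2.imwrite(n,cv2.resize(i[c:d,a:b,::-1].astype(np.uint8),None,fx=k,fy=k,interpolation=cv2.INTER_CUBIC))
crop(z2['im'],225,305,210,305,6,'pics/c1.png')
E
```

```text
grip 199 [0.55146748 0.02901675 0.27533626] [0.51827144 0.01706088 0.26491527] [0.58336401 0.04020184 0.28294573]
dir [-0.99797055  0.06367709] 176.34910148095082
btn 61 [ 0.45602306 -0.38065056  0.04746472] [ 0.31465064 -0.3946473   0.03816039] [0.46697399 0.09288082 1.3992576 ]
((431.0, 243.5), (7.0, 8.0), 90.0)
high 1.399257595504136 [[ 0.43567799 -0.40950357  0.03041758]
 [ 0.45355186 -0.38039764  0.03923932]
 [ 0.48217044 -0.35885818  0.05139379]]
plate 1471 ((727.4083251953125, 8.977912902832031), (201.22756958007812, 295.7498779296875), 85.17988586425781) 0.01241686263402002
cheekz [0.75017104 0.00647187]
dial 375 [ 0.80548767 -0.03165159  0.16079018] [-0.9992045   0.03213993  0.02360904] [ 0.80011299 -0.07724815  0.07587009] [0.81254354 0.03122353 0.22640554]
```

View pics/c1.png

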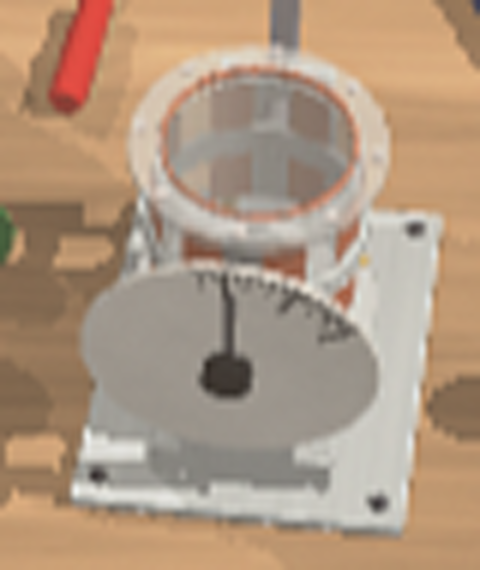

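The vessel is almost upright (pointer near the 0 mark). The scale runs to the picture's right, which is the robot's left. I'll refine the plate yaw and the button position, then work out the approach.

```bash
cat >> h.py <<'E'
def moves(target,yaw):
    "after the tool has yaw `yaw`, pointing down: shift in tool axes cm"
    R=Ro.from_euler('xyz',[180,0,yaw],degrees=True)
    return R.inv().apply(np.array(target)-ctrl.get_obs()['ee_pos'])*100
E
python3 - <<'E'
from h import *
p=ctrl.camera_params('top')
z=np.load('pics/t0.npz');im=z['im'].astype(int);X=back(z['d'],p)
m=np.zeros(im.shape[:2],np.uint8);m[125:222,262:345]=1
m&=((abs(X[...,2]-.012)<.008)&(im.min(2)>105)&(im.max(2)-im.min(2)<30)).astype(np.uint8)
m=cv2.morphologyEx(m,cv2.MORPH_OPEN,np.ones((3,3)))
P=X[m>0];print('plate',len(P),cv2.minAreaRect((P[:,:2]*1000).astype(np.float32)))
hi=(X[...,2]>.01)&(X[...,2]<.06)&(im.min(2)>120)
m=np.zeros(im.shape[:2],np.uint8);m[195:275,380:470]=1;m&=hi
P=X[m>0];print('rec',len(P),cv2.minAreaRect((P[:,:2]*1000).astype(np.float32)))
b=np.zeros(im.shape[:2],bool);b[232:252,420:442]=1
b&=(im.max(2)<60)&(z['d']>.5)
P=X[b];print('btn',len(P),P.mean(0),np.median(P,0),np.ptp(P,0),np.percentile(P[:,2],[10,90]))
print(moves([.5515,.029,.36],-4.3))
E
```

```text
plate 1461 ((700.3475952148438, 9.97900390625), (198.98414611816406, 240.45274353027344), 85.4339599609375)
rec 2813 ((489.8922424316406, -377.35589599609375), (149.47509765625, 205.03048706054688), 9.90279769897461)
btn 60 [ 0.45528583 -0.38101127  0.04759752] [ 0.45611477 -0.38066765  0.0474596 ] [0.02350881 0.0262279  0.01673508] [0.04411682 0.05143268]
[ 29.54627807 -64.16690312 -15.40103301]
```

Emit:
step_arm --deltas '[{"rz": 6.0, "z": -3.85, "gripper": 0}, {"rz": 6.0, "z": -3.85}, {"rz": 6.0, "z": -3.85}, {"rz": 6.1, "z": -3.85}, {"x": 1.48, "y": -3.2}, {"x": 1.48, "y": -3.2}, {"x": 1.48, "y": -3.2}, {"x": 1.48, "y": -3.2}]'

```text
$.deltas[0]: bad value
```

Emit:
step_arm --deltas '[{"x": 1.48, "y": -3.2}, {"x": 1.48, "y": -3.2}, {"x": 1.48, "y": -3.2}, {"x": 1.48, "y": -3.2}, {"x": 1.48, "y": -3.2}, {"x": 1.48, "y": -3.2}, {"x": 1.48, "y": -3.2}, {"x": 1.48, "y": -3.2}]'

```text
$.deltas[0]: bad value
```

Emit:
step_arm --deltas '[{"x": 1.48, "y": -3.2}, {"x": 1.48, "y": -3.2}, {"x": 1.48, "y": -3.2}, {"x": 1.48, "y": -3.2}, {"x": 1.48, "y": -3.2}, {"x": 1.48, "y": -3.2}, {"x": 1.48, "y": -3.2}, {"x": 1.48, "y": -3.2}]'

```text
$.deltas[0]: bad value
```

```bash
python3 - <<'E'
from h import *
o=ctrl.get_obs();print(o['t'],o['ee_pos'],o['orientation'],o['joint_positions'])
print(tomove([.551,.028,.246]))
E
```

```text
0.1 [ 0.20875738 -0.5887094   0.20598967] [-1.79925204e+02  2.72498875e-03  1.95256423e+01] [69.18031224 19.06932018 -3.7068508  83.70063006  1.23682802 77.34470366
 -5.07059003]
[ 52.86810071 -46.69082344  -3.94259922]
```

All fields seem to be required, so I'll give full rows.

Emit:
step_arm --deltas '[{"x": 0, "y": 0, "z": -3.85, "rx": 0, "ry": 0, "rz": 6.0, "gripper": 0}, {"x": 0, "y": 0, "z": -3.85, "rx": 0, "ry": 0, "rz": 6.0, "gripper": 0}, {"x": 0, "y": 0, "z": -3.85, "rx": 0, "ry": 0, "rz": 6.0, "gripper": 0}, {"x": 0, "y": 0, "z": -3.85, "rx": 0, "ry": 0, "rz": 6.1, "gripper": 0}, {"x": 1.48, "y": -3.2, "z": 0, "rx": 0, "ry": 0, "rz": 0, "gripper": 0}, {"x": 1.48, "y": -3.2, "z": 0, "rx": 0, "ry": 0, "rz": 0, "gripper": 0}, {"x": 1.48, "y": -3.2, "z": 0, "rx": 0, "ry": 0, "rz": 0, "gripper": 0}, {"x": 1.48, "y": -3.2, "z": 0, "rx": 0, "ry": 0, "rz": 0, "gripper": 0}]'

```text
t: 0.77
ee_pos: [0.2786, -0.4647, 0.3604]
orientation: [-180.0, 0.0, -4.6]
force: [-0.2, 0.6, -0.7]
opening: 0.0853
finger_force: 0.0
```

Emit:
step_arm --deltas '[{"x": 1.48, "y": -3.2, "z": 0, "rx": 0, "ry": 0, "rz": 0, "gripper": 0}, {"x": 1.48, "y": -3.2, "z": 0, "rx": 0, "ry": 0, "rz": 0, "gripper": 0}, {"x": 1.48, "y": -3.2, "z": 0, "rx": 0, "ry": 0, "rz": 0, "gripper": 0}, {"x": 1.48, "y": -3.2, "z": 0, "rx": 0, "ry": 0, "rz": 0, "gripper": 0}, {"x": 1.48, "y": -3.2, "z": 0, "rx": 0, "ry": 0, "rz": 0, "gripper": 0}, {"x": 1.48, "y": -3.2, "z": 0, "rx": 0, "ry": 0, "rz": 0, "gripper": 0}, {"x": 1.48, "y": -3.2, "z": 0, "rx": 0, "ry": 0, "rz": 0, "gripper": 0}, {"x": 1.48, "y": -3.2, "z": 0, "rx": 0, "ry": 0, "rz": 0, "gripper": 0}]'

```text
t: 1.43
ee_pos: [0.4169, -0.2187, 0.3606]
orientation: [180.0, 0.0, -4.6]
force: [0.9, -1.2, 0.3]
opening: 0.0854
finger_force: 0.0
```

Emit:
step_arm --deltas '[{"x": 1.48, "y": -3.2, "z": 0, "rx": 0, "ry": 0, "rz": 0, "gripper": 0}, {"x": 1.48, "y": -3.2, "z": 0, "rx": 0, "ry": 0, "rz": 0, "gripper": 0}, {"x": 1.48, "y": -3.2, "z": 0, "rx": 0, "ry": 0, "rz": 0, "gripper": 0}, {"x": 1.48, "y": -3.2, "z": 0, "rx": 0, "ry": 0, "rz": 0, "gripper": 0}, {"x": 1.48, "y": -3.2, "z": 0, "rx": 0, "ry": 0, "rz": 0, "gripper": 0}, {"x": 1.48, "y": -3.2, "z": 0, "rx": 0, "ry": 0, "rz": 0, "gripper": 0}, {"x": 1.48, "y": -3.2, "z": 0, "rx": 0, "ry": 0, "rz": 0, "gripper": 0}, {"x": 0, "y": 0, "z": 0, "rx": 0, "ry": 0, "rz": 0, "gripper": 0}]'

```text
t: 2.1
ee_pos: [0.5389, 0.0018, 0.3598]
orientation: [-179.8, 0.1, -4.1]
force: [0.2, 0.7, 0.2]
opening: 0.0855
finger_force: 0.0
```

```bash
python3 - <<'E'
from h import *
o=ctrl.get_obs();print(o['t'],o['ee_pos'],o['orientation'],o['joint_positions'])
print(tomove([.551,.028,.246]))
E
```

```text
2.1 [0.53886076 0.00179277 0.35978578] [-1.79816750e+02  6.23867634e-02 -4.07803007e+00] [  25.82991332    8.73380144  -35.05479498   79.54926179    4.81867612
   93.29097749 -102.71385038]
[ 1.03686669 -2.66401306 11.38603403]
```

Emit:
step_arm --deltas '[{"x": 1.0, "y": -2.65, "z": 0, "rx": 0, "ry": 0, "rz": 0.5, "gripper": 0}, {"x": 0, "y": 0, "z": 2.3, "rx": 0, "ry": 0, "rz": 0, "gripper": 0}, {"x": 0, "y": 0, "z": 2.3, "rx": 0, "ry": 0, "rz": 0, "gripper": 0}, {"x": 0, "y": 0, "z": 2.3, "rx": 0, "ry": 0, "rz": 0, "gripper": 0}, {"x": 0, "y": 0, "z": 2.3, "rx": 0, "ry": 0, "rz": 0, "gripper": 0}, {"x": 0, "y": 0, "z": 2.2, "rx": 0, "ry": 0, "rz": 0, "gripper": 0}, {"x": 0, "y": 0, "z": 0, "rx": 0, "ry": 0, "rz": 0, "gripper": 0}, {"x": 0, "y": 0, "z": 0, "rx": 0, "ry": 0, "rz": 0, "gripper": 0}]'

```text
t: 2.77
ee_pos: [0.5492, 0.02, 0.2462]
orientation: [180.0, 0.1, -5.1]
force: [-0.9, 0.3, 0.2]
opening: 0.0853
finger_force: 0.0
```

Emit:
step_arm --deltas '[{"x": 0, "y": 0, "z": 0, "rx": 0, "ry": 0, "rz": 0, "gripper": 255}, {"x": 0, "y": 0, "z": 0, "rx": 0, "ry": 0, "rz": 0, "gripper": 255}, {"x": 0, "y": 0, "z": 0, "rx": 0, "ry": 0, "rz": 0, "gripper": 255}, {"x": 0, "y": 0, "z": 0, "rx": 0, "ry": 0, "rz": 0, "gripper": 255}, {"x": 0, "y": 0, "z": 0, "rx": 0, "ry": 0, "rz": 0, "gripper": 255}, {"x": 0, "y": 0, "z": 0, "rx": 0, "ry": 0, "rz": 0, "gripper": 255}, {"x": 0, "y": 0, "z": 0, "rx": 0, "ry": 0, "rz": 0, "gripper": 255}, {"x": 0, "y": 0, "z": 0, "rx": 0, "ry": 0, "rz": 0, "gripper": 255}]' --grip_force 30

```text
t: 3.43
ee_pos: [0.5507, 0.0222, 0.249]
orientation: [-179.9, -0.2, -5.0]
force: [-1.7, 5.0, 11.1]
opening: 0.0129
finger_force: 23.3
```

```bash
python3 - <<'E'
from h import *
a=cloud('scene','s1');b=cloud('top','t1')
i=cv2.resize(a[0][225:300,225:305],None,fx=7,fy=7,interpolation=3)
cv2.imwrite('pics/c2.png',i[:,:,::-1])
o=ctrl.get_obs();print(o['t'],o['ee_pos'],o['orientation'],o['force'])
E
```

```text
3.5333 [0.55069953 0.02218725 0.24900553] [-179.88675392   -0.20138862   -4.96692103] [-1.79003549  4.06099978 10.74242886]
```

View pics/c2.png

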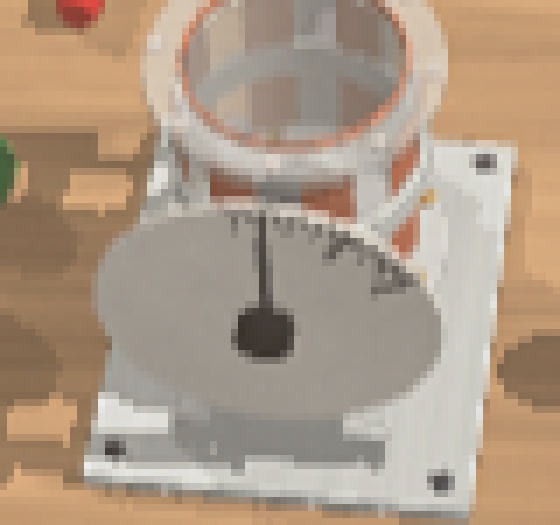

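The pointer now stands at 0. The opening reads 12.9 mm on a 24 mm bar, so the grasp is doubtful and I'll look at it.

```bash
python3 - <<'E'
from h import *
p=ctrl.camera_params('scene');q=ctrl.camera_params('top')
s=np.load('pics/s1.npz')['im'];t=np.load('pics/t1.npz')['im']
def c(im,u,w,k=8):
    u,w=int(u),int(w);return cv2.resize(im[w-35:w+35,u-25:u+25],None,fx=k,fy=k,interpolation=3)
a=proj([.5508,.022,.265],p);b=proj([.5508,.022,.265],q);print(a,b)
cv2.imwrite('pics/c3.png',np.hstack([c(s,*a),c(t,*b)])[:,:,::-1])
o=ctrl.get_obs();print(o['opening'],o['finger_force'],o['moment'])
E
```

```text
(np.float64(271.88396779369475), np.float64(190.2332949552205)) (np.float64(303.3831629846586), np.float64(201.66691155282433))
0.013561430493350011 23.300136923789978 [1.08668352 0.39152955 0.07330189]
```

View pics/c3.png

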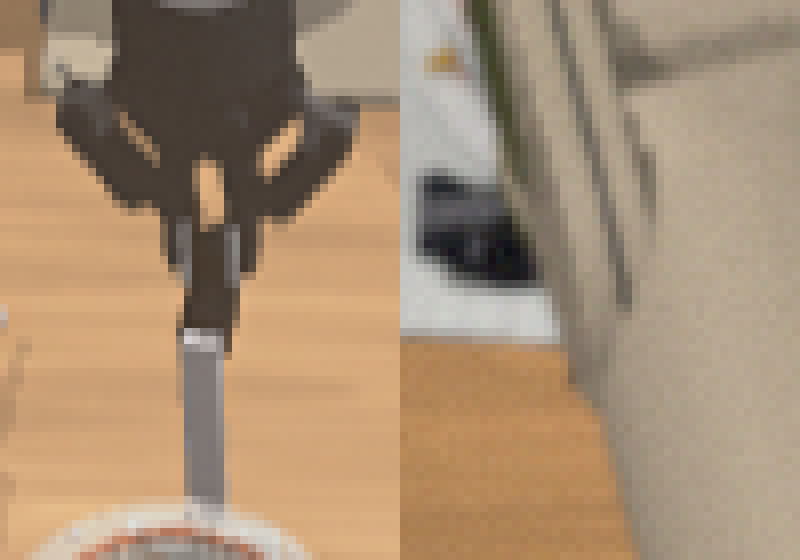

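The bar sits properly between the pads, with the fingers on either side of it at crop (180..240, 225..285). The pointer is at 0. Next I'll swing along the arc: turn about tool −x, with the TCP on a 109 mm radius.

Emit:
step_arm --deltas '[{"x": 0, "y": -0.57, "z": 0.015, "rx": -3, "ry": 0, "rz": 0, "gripper": 255}, {"x": 0, "y": -0.57, "z": 0.015, "rx": -3, "ry": 0, "rz": 0, "gripper": 255}, {"x": 0, "y": -0.57, "z": 0.015, "rx": -3, "ry": 0, "rz": 0, "gripper": 255}, {"x": 0, "y": -0.57, "z": 0.015, "rx": -3, "ry": 0, "rz": 0, "gripper": 255}, {"x": 0, "y": -0.57, "z": 0.015, "rx": -3, "ry": 0, "rz": 0, "gripper": 255}, {"x": 0, "y": -0.57, "z": 0.015, "rx": -3, "ry": 0, "rz": 0, "gripper": 255}, {"x": 0, "y": -0.57, "z": 0.015, "rx": -3, "ry": 0, "rz": 0, "gripper": 255}, {"x": 0, "y": -0.57, "z": 0.015, "rx": -3, "ry": 0, "rz": 0, "gripper": 255}]'

```text
t: 4.2
ee_pos: [0.5559, 0.0663, 0.2429]
orientation: [156.0, -0.6, -5.0]
force: [-2.0, 4.5, 28.0]
opening: 0.0002
finger_force: 14.0
```

```bash
cat >> h.py <<'E'
PIV=np.array([.7003,.010,.140]); YAW=np.radians(-4.57)
def tilt():
    o=ctrl.get_obs();R=Ro.from_euler('xyz',o['orientation'],degrees=True)
    g=o['ee_pos']-.0*R.apply([0,0,1]); d=g-PIV
    sx=d@[np.cos(YAW),np.sin(YAW),0]; sy=d@[-np.sin(YAW),np.cos(YAW),0]
    print('t',o['t'],'ee',o['ee_pos'],'rpy',o['orientation'],'stand x,y,z',sx,sy,d[2],'r',np.hypot(sy,d[2]),'tilt',np.degrees(np.arctan2(sy,d[2])),'F',o['force'],'q6',o['joint_positions'][5])
E
python3 -c "
from h import *
tilt()"
```

```text
t 4.2 ee [0.55585698 0.06626654 0.2429154 ] rpy [155.97866292  -0.55667255  -5.02969984] stand x,y,z -0.1484669434433952 0.044578871879036655 0.10291539844037981 r 0.11215549497973648 tilt 23.42034882450985 F [-2.03859696  4.45969256 28.01797639] q6 93.84117672558772
```

```bash
python3 - <<'E'
from h import *
s,d,X=cloud('scene','s2');t=cloud('top','t2')[0]
def c(im,u,w,k=6):
    u,w=int(u),int(w);return cv2.resize(im[w-50:w+50,u-33:u+33],None,fx=k,fy=k,interpolation=3)
cv2.imwrite('pics/c4.png',np.hstack([c(s,270,200),c(s,270,260)])[:,:,::-1])
E
```

```text
(no output)
```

View pics/c4.png

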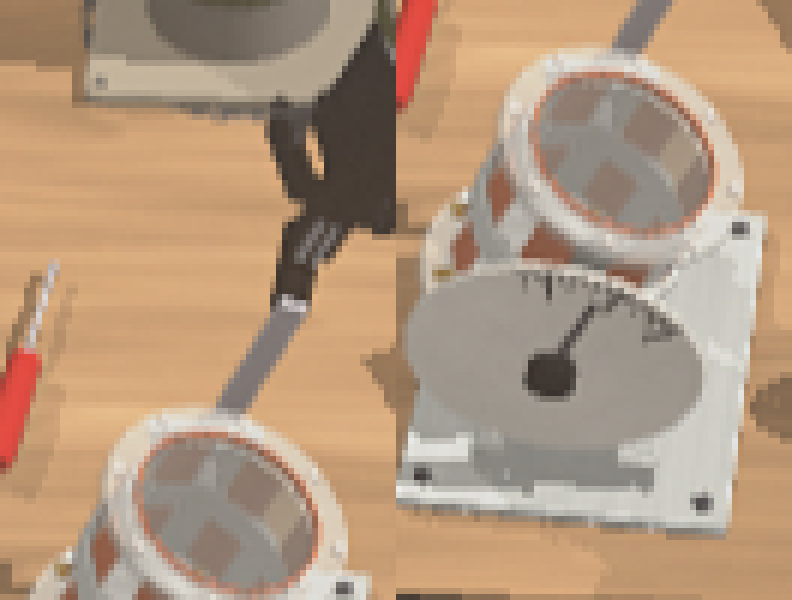

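The fingers have slipped off the top of the bar. The vessel now leans about 20–25° on the dial, in the correct direction. I'll retreat along the tool axis, open, measure the tilt from the dial, and regrasp deeper.

Emit:
step_arm --deltas '[{"x": 0, "y": 0, "z": -2, "rx": 0, "ry": 0, "rz": 0, "gripper": 255}, {"x": 0, "y": 0, "z": -2, "rx": 0, "ry": 0, "rz": 0, "gripper": 255}, {"x": 0, "y": 0, "z": -2, "rx": 0, "ry": 0, "rz": 0, "gripper": 255}, {"x": 0, "y": 0, "z": -1, "rx": 0, "ry": 0, "rz": 0, "gripper": 0}, {"x": 0, "y": 0, "z": 0, "rx": 0, "ry": 0, "rz": 0, "gripper": 0}, {"x": 0, "y": 0, "z": 0, "rx": 0, "ry": 0, "rz": 0, "gripper": 0}, {"x": 0, "y": 0, "z": 0, "rx": 0, "ry": 0, "rz": 0, "gripper": 0}, {"x": 0, "y": 0, "z": 0, "rx": 0, "ry": 0, "rz": 0, "gripper": 0}]'

```text
t: 4.97
ee_pos: [0.556, 0.0918, 0.3001]
orientation: [155.9, 0.1, -5.1]
force: [0.4, 0.3, -0.0]
opening: 0.0607
finger_force: 0.0
```

```bash
cat >> h.py <<'E'
def dial(tag,sx=.108):
    "rectified view of the dial disc, 4 px per mm-> 800 px for 200 mm; right = stand +y"
    im,_,X=cloud('scene',tag);p=ctrl.camera_params('scene')
    ex=np.array([np.cos(YAW),np.sin(YAW),0]);ey=np.array([-np.sin(YAW),np.cos(YAW),0])
    c=[];q=[]
    for a,b in((-1,-1),(1,-1),(1,1),(-1,1)):
        c.append(proj(PIV+sx*ex+.1*a*ey+np.array([0,0,.1*b]),p));q.append((300+300*a,300-300*b))
    H=cv2.getPerspectiveTransform(np.float32(c),np.float32(q))
    r=cv2.warpPerspective(im,H,(600,600),flags=3);cv2.imwrite(f'pics/{tag}_d.png',r[:,:,::-1]);return r
E
python3 - <<'E'
from h import *
dial('s3');tilt()
E
```

```text
t 5.0167 ee [0.55599166 0.0918905  0.30026372] rpy [ 1.55943879e+02  7.08561479e-02 -5.11745130e+00] stand x,y,z -0.15037433879820816 0.07013208847127038 0.1602637175291728 r 0.17493704293148601 tilt 23.634392381502114 F [ 0.7165442  -0.68401633 -0.93558079] q6 101.47938123303719
```

View pics/s3_d.png

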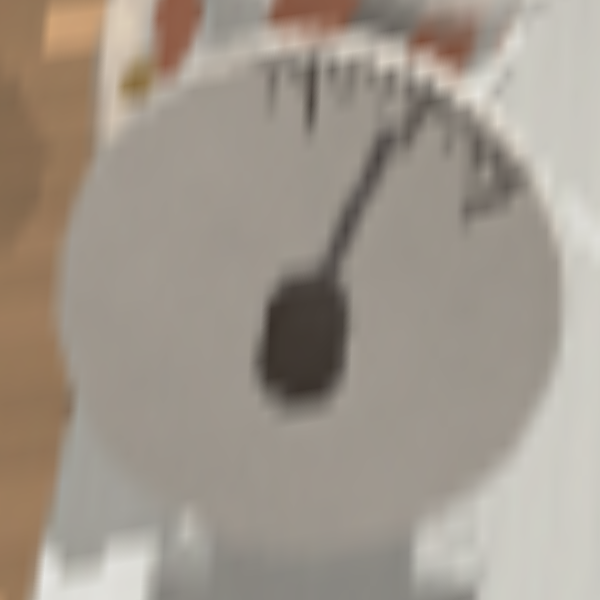

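The rectified dial (centre at about (311,297)) shows the 30° mark at (420,105). The pointer runs from (335,262) to (392,140), which is about 25°. I'll regrasp about 10 mm deeper, because the pads stand back when part open.

Emit:
step_arm --deltas '[{"x": 0, "y": -0.34, "z": 0, "rx": 0, "ry": 0, "rz": 0, "gripper": 0}, {"x": 0, "y": 0, "z": 2, "rx": 0, "ry": 0, "rz": 0, "gripper": 0}, {"x": 0, "y": 0, "z": 2, "rx": 0, "ry": 0, "rz": 0, "gripper": 0}, {"x": 0, "y": 0, "z": 2, "rx": 0, "ry": 0, "rz": 0, "gripper": 0}, {"x": 0, "y": 0, "z": 2.1, "rx": 0, "ry": 0, "rz": 0, "gripper": 0}, {"x": 0, "y": 0, "z": 0, "rx": 0, "ry": 0, "rz": 0, "gripper": 0}, {"x": 0, "y": 0, "z": 0, "rx": 0, "ry": 0, "rz": 0, "gripper": 0}, {"x": 0, "y": 0, "z": 0, "rx": 0, "ry": 0, "rz": 0, "gripper": 0}]'

```text
t: 5.68
ee_pos: [0.5539, 0.0637, 0.2268]
orientation: [156.0, -0.1, -5.1]
force: [0.7, 0.4, 1.1]
opening: 0.0853
finger_force: 0.0
```

Emit:
step_arm --deltas '[{"x": 0, "y": 0, "z": 0, "rx": 0, "ry": 0, "rz": 0, "gripper": 255}, {"x": 0, "y": 0, "z": 0, "rx": 0, "ry": 0, "rz": 0, "gripper": 255}, {"x": 0, "y": 0, "z": 0, "rx": 0, "ry": 0, "rz": 0, "gripper": 255}, {"x": 0, "y": 0, "z": 0, "rx": 0, "ry": 0, "rz": 0, "gripper": 255}, {"x": 0, "y": 0, "z": 0, "rx": 0, "ry": 0, "rz": 0, "gripper": 255}, {"x": 0, "y": 0, "z": 0, "rx": 0, "ry": 0, "rz": 0, "gripper": 255}, {"x": 0, "y": 0, "z": 0, "rx": 0, "ry": 0, "rz": 0, "gripper": 255}, {"x": 0, "y": 0, "z": 0, "rx": 0, "ry": 0, "rz": 0, "gripper": 255}]' --grip_force 25

```text
t: 6.35
ee_pos: [0.5537, 0.0631, 0.2262]
orientation: [156.0, -0.0, -5.1]
force: [-0.8, 0.2, 4.7]
opening: 0.0227
finger_force: 25.3
```

```bash
cat >> h.py <<'E'
def bar():
    o=ctrl.get_obs();R=Ro.from_euler('xyz',o['orientation'],degrees=True)
    d=o['ee_pos']-PIV; ey=np.array([-np.sin(YAW),np.cos(YAW),0])
    a=np.array([d@ey,d[2]]);zt=R.apply([0,0,1]);b=np.array([zt@ey,zt[2]])
    k=np.roots([b@b,-2*a@b,a@a-.125**2]);k=k[np.argmin(abs(k-.027))];g=a-k*b
    print('depth TCP beyond bar',k,'bar tilt',np.degrees(np.arctan2(*g)),'tool tilt',180-o['orientation'][0],'open',o['opening'],o['finger_force'],'F',o['force'],o['t'])
E
python3 -c "
from h import *
tilt();bar()"
```

```text
t 6.35 ee [0.55369172 0.06308507 0.22622832] rpy [ 1.55998252e+02 -3.10249449e-02 -5.06015584e+00] stand x,y,z -0.1503718289597515 0.04123499548020421 0.08622832325983754 r 0.09558058685975673 tilt 25.55745734766656 F [-0.79924286  0.20173993  4.69240942] q6 92.45932589027373
depth TCP beyond bar 0.029427844029490988 bar tilt 25.191121597823653 tool tilt 24.001747890547108 open 0.022675065923853453 25.26597708463669 F [-0.79924286  0.20173993  4.69240942] 6.35
```

Emit:
step_arm --deltas '[{"x": 0, "y": -0.4, "z": 0.02, "rx": -2.4, "ry": 0, "rz": 0, "gripper": 255}, {"x": 0, "y": -0.4, "z": 0.02, "rx": -2.4, "ry": 0, "rz": 0, "gripper": 255}, {"x": 0, "y": 0, "z": 0, "rx": 0, "ry": 0, "rz": 0, "gripper": 255}, {"x": 0, "y": 0, "z": 0, "rx": 0, "ry": 0, "rz": 0, "gripper": 255}, {"x": 0, "y": 0, "z": 0, "rx": 0, "ry": 0, "rz": 0, "gripper": 255}, {"x": 0, "y": 0, "z": 0, "rx": 0, "ry": 0, "rz": 0, "gripper": 255}]'

```text
t: 6.85
ee_pos: [0.5542, 0.0707, 0.2222]
orientation: [151.3, -0.0, -5.0]
force: [0.1, 4.6, 2.7]
opening: 0.0228
finger_force: 26.0
```

```bash
python3 -c "
from h import *
bar();dial('s4')"
```

```text
depth TCP beyond bar 0.029404099871665226 bar tilt 30.283862299865415 tool tilt 28.72023188223659 open 0.022836676165590937 25.97553938627243 F [0.09716404 4.60853577 2.68129311] 6.85
```

View pics/s4_d.png

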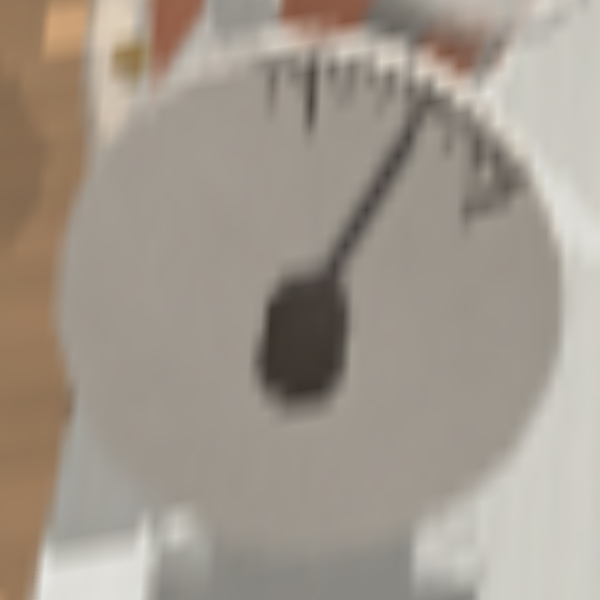

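The pointer lies on the bold 30 mark at (425,95), and kinematics gives 30.3°. I'll release, retreat along the tool axis and turn upright.

Emit:
step_arm --deltas '[{"x": 0, "y": 0, "z": 0, "rx": 0, "ry": 0, "rz": 0, "gripper": 0}, {"x": 0, "y": 0, "z": 0, "rx": 0, "ry": 0, "rz": 0, "gripper": 0}, {"x": 0, "y": 0, "z": 0, "rx": 0, "ry": 0, "rz": 0, "gripper": 0}, {"x": 0, "y": 0, "z": 0, "rx": 0, "ry": 0, "rz": 0, "gripper": 0}, {"x": 0, "y": 0, "z": 0, "rx": 0, "ry": 0, "rz": 0, "gripper": 0}, {"x": 0, "y": 0, "z": 0, "rx": 0, "ry": 0, "rz": 0, "gripper": 0}, {"x": 0, "y": 0, "z": 0, "rx": 0, "ry": 0, "rz": 0, "gripper": 0}, {"x": 0, "y": 0, "z": 0, "rx": 0, "ry": 0, "rz": 0, "gripper": 0}]'

```text
t: 7.57
ee_pos: [0.5542, 0.07, 0.2221]
orientation: [151.2, -0.0, -5.1]
force: [0.5, 0.4, 0.5]
opening: 0.0852
finger_force: 0.0
```

Emit:
step_arm --deltas '[{"x": 0, "y": 0, "z": -2, "rx": 0, "ry": 0, "rz": 0, "gripper": 0}, {"x": 0, "y": 0, "z": -3, "rx": 0, "ry": 0, "rz": 0, "gripper": 0}, {"x": 0, "y": 0, "z": -3, "rx": 0, "ry": 0, "rz": 0, "gripper": 0}, {"x": 0, "y": 0, "z": -2, "rx": 0, "ry": 0, "rz": 0, "gripper": 0}, {"x": 0, "y": 0, "z": 0, "rx": 7, "ry": 0, "rz": 0, "gripper": 255}, {"x": 0, "y": 0, "z": 0, "rx": 7, "ry": 0, "rz": 0, "gripper": 255}, {"x": 0, "y": 0, "z": 0, "rx": 7, "ry": 0, "rz": 0, "gripper": 255}, {"x": 0, "y": 0, "z": 0, "rx": 7, "ry": 0, "rz": 0, "gripper": 255}]'

```text
t: 8.23
ee_pos: [0.5591, 0.119, 0.311]
orientation: [179.5, -0.2, -5.0]
force: [0.2, -0.5, -1.7]
opening: 0.0387
finger_force: 0.0
```

```bash
python3 - <<'E'
from h import *
o=ctrl.get_obs();print(o['t'],o['ee_pos'],o['orientation'],o['opening'])
R=Ro.from_euler('xyz',o['orientation'],degrees=True)
print(moves([.4555,-.3808,.15],-5))
# tilt from the bar in the top image
im,d,X=cloud('top','t5')
m=np.zeros(d.shape,bool);m[175:225,270:316]=1
m&=(im.max(2)<60)&(X[...,2]>.2)&(X[...,2]<.275)&(X[...,0]>.51)&(X[...,0]<.60);P=X[m];print(len(P),P.mean(0) if len(P) else '')
E
```

```text
8.2333 [0.55908121 0.11902662 0.31098866] [179.54547326  -0.19401417  -5.03489506] 0.03865825705210606
[-5.96242876 50.6952323  16.09886555]
0
```

Emit:
step_arm --deltas '[{"x": -0.43, "y": 3.6, "z": 0, "rx": 0, "ry": 0, "rz": 0, "gripper": 255}, {"x": -0.43, "y": 3.6, "z": 0, "rx": 0, "ry": 0, "rz": 0, "gripper": 255}, {"x": -0.43, "y": 3.6, "z": 0, "rx": 0, "ry": 0, "rz": 0, "gripper": 255}, {"x": -0.43, "y": 3.6, "z": 0, "rx": 0, "ry": 0, "rz": 0, "gripper": 255}, {"x": -0.43, "y": 3.6, "z": 0, "rx": 0, "ry": 0, "rz": 0, "gripper": 255}, {"x": -0.43, "y": 3.6, "z": 0, "rx": 0, "ry": 0, "rz": 0, "gripper": 255}, {"x": -0.43, "y": 3.6, "z": 0, "rx": 0, "ry": 0, "rz": 0, "gripper": 255}, {"x": -0.43, "y": 3.6, "z": 0, "rx": 0, "ry": 0, "rz": 0, "gripper": 255}]'

```text
t: 8.95
ee_pos: [0.4979, -0.1675, 0.314]
orientation: [179.1, 0.0, -5.1]
force: [0.7, -0.9, 0.9]
opening: -0.0
finger_force: 0.0
```

Emit:
step_arm --deltas '[{"x": -0.43, "y": 3.6, "z": 0, "rx": 0, "ry": 0, "rz": 0, "gripper": 255}, {"x": -0.43, "y": 3.6, "z": 1, "rx": 0, "ry": 0, "rz": 0, "gripper": 255}, {"x": -0.43, "y": 3.6, "z": 1.5, "rx": 0, "ry": 0, "rz": 0, "gripper": 255}, {"x": -0.43, "y": 3.6, "z": 1.5, "rx": 0, "ry": 0, "rz": 0, "gripper": 255}, {"x": -0.43, "y": 3.6, "z": 1.5, "rx": 0, "ry": 0, "rz": 0, "gripper": 255}, {"x": -0.43, "y": 3.6, "z": 1.5, "rx": 0, "ry": 0, "rz": 0, "gripper": 255}, {"x": 0, "y": 0, "z": 3, "rx": 0, "ry": 0, "rz": 0, "gripper": 255}, {"x": 0, "y": 0, "z": 3, "rx": 0, "ry": 0, "rz": 0, "gripper": 255}]'

```text
t: 9.62
ee_pos: [0.4526, -0.3833, 0.1859]
orientation: [179.1, -0.0, -5.3]
force: [0.3, 0.9, -0.1]
opening: -0.0001
finger_force: 0.0
```

```bash
python3 - <<'E'
from h import *
o=ctrl.get_obs();print(o['t'],o['ee_pos'],o['orientation'],o['opening'],o['force'])
print(tomove([.4555,-.3808,.05]))
im,d,X=cloud('top','t6')
m=np.zeros(d.shape,bool);m[175:225,250:316]=1
m&=(im.max(2)<60)&(X[...,2]>.2)&(X[...,2]<.30)&(X[...,0]>.50)&(X[...,0]<.60);P=X[m]
ey=np.array([-np.sin(YAW),np.cos(YAW),0]);D=P-PIV
print(len(P),P.mean(0),'bar stand y,z',np.median(D@ey),np.median(D[:,2]), 'tilt~',np.degrees(np.arcsin(np.median(D@ey)/.125)),np.degrees(np.arctan2(np.median(D@ey),np.median(D[:,2]))))
s,_,_=cloud('scene','s6'); cv2.imwrite('pics/c6.png',np.hstack([cv2.resize(s[220:300,225:305],None,fx=5,fy=5,interpolation=3),cv2.resize(im[130:210,265:345],None,fx=5,fy=5,interpolation=3)])[:,:,::-1])
E
```

```text
9.6167 [ 0.45263878 -0.38331164  0.18591558] [ 1.79109587e+02 -7.87726539e-03 -5.31014442e+00] -5.339641640153311e-05 [ 0.28498641  0.93890686 -0.13633643]
[ 0.2597806  -0.4877461  13.58565521]
179 [0.55583867 0.08396413 0.25868393] bar stand y,z 0.062268281876919976 0.11886826965049296 tilt~ 29.877432814935 27.647469420840515
```

View pics/c6.png

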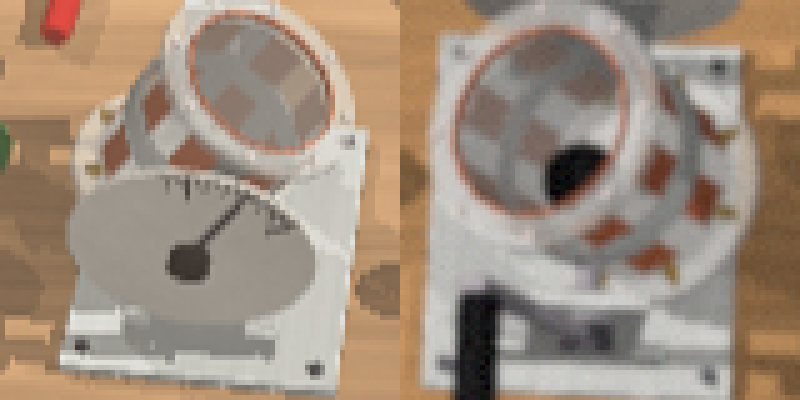

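The vessel stands at 30 with nothing touching it, and the ball is seen at about (300,165) in the top image. I'll check it against where it should be at the low wall while I move down to the button.

Emit:
step_arm --deltas '[{"x": 0.26, "y": -0.49, "z": 3, "rx": 0.9, "ry": 0, "rz": 0, "gripper": 255}, {"x": 0, "y": 0, "z": 3, "rx": 0, "ry": 0, "rz": 0, "gripper": 255}, {"x": 0, "y": 0, "z": 3, "rx": 0, "ry": 0, "rz": 0, "gripper": 255}, {"x": 0, "y": 0, "z": 1.5, "rx": 0, "ry": 0, "rz": 0, "gripper": 255}, {"x": 0, "y": 0, "z": 0, "rx": 0, "ry": 0, "rz": 0, "gripper": 255}, {"x": 0, "y": 0, "z": 0, "rx": 0, "ry": 0, "rz": 0, "gripper": 255}]'

```text
t: 10.22
ee_pos: [0.4575, -0.376, 0.0832]
orientation: [-179.9, -0.0, -5.0]
force: [0.0, 0.3, 0.8]
opening: 0.0001
finger_force: 0.0
```

```bash
python3 - <<'E'
from h import *
p=ctrl.camera_params('top');z=np.load('pics/t6.npz');im=z['im'];X=back(z['d'],p)
for n,l in(('seated',0),('wall',.031)):
    ey=np.array([-np.sin(YAW),np.cos(YAW),0]);t=np.radians(30)
    C=PIV+ey*(-.045*np.sin(t)+l*np.cos(t))+np.array([0,0,-.045*np.cos(t)-l*np.sin(t)])
    print(n,C,proj(C,p))
m=np.zeros(im.shape[:2],bool);m[150:178,288:315]=1;m&=im.max(2)<50
print('ball px',np.argwhere(m).mean(0)[::-1],m.sum(),np.argwhere(m).min(0),np.argwhere(m).max(0),X[m].mean(0))
print(tomove([.4555,-.3808,.05])); o=ctrl.get_obs();print(o['ee_pos'],o['orientation'],o['force'])
E
```

```text
seated [ 0.69850727 -0.01242847  0.10102886] (np.float64(310.00709393330726), np.float64(165.3705727686429))
wall [0.70064634 0.01433297 0.08552886] (np.float64(301.0359177916972), np.float64(166.3335570592024))
ball px [298.71641791 163.64179104] 67 [160 295] [169 304] [0.70343007 0.02239335 0.10580369]
[-0.16161011  0.49717564  3.318514  ]
[ 0.4575297  -0.37603119  0.0831922 ] [-1.79924771e+02 -2.01004288e-02 -5.02198506e+00] [0.03664999 0.263015   0.83829274]
```

The ball is at the low wall: expected (301,166), seen (299,164). Now I'll press the button.

Emit:
step_arm --deltas '[{"x": -0.16, "y": 0.5, "z": 1.5, "rx": 0, "ry": 0, "rz": 0, "gripper": 255}, {"x": 0, "y": 0, "z": 1.4, "rx": 0, "ry": 0, "rz": 0, "gripper": 255}, {"x": 0, "y": 0, "z": 0.3, "rx": 0, "ry": 0, "rz": 0, "gripper": 255}, {"x": 0, "y": 0, "z": 0.3, "rx": 0, "ry": 0, "rz": 0, "gripper": 255}, {"x": 0, "y": 0, "z": 0.3, "rx": 0, "ry": 0, "rz": 0, "gripper": 255}, {"x": 0, "y": 0, "z": 0, "rx": 0, "ry": 0, "rz": 0, "gripper": 255}]'

```text
t: 10.72
ee_pos: [0.4553, -0.3811, 0.0447]
orientation: [-179.9, -0.1, -5.1]
force: [-0.7, -0.5, -0.2]
opening: -0.0
finger_force: 0.0
```

Emit:
step_arm --deltas '[{"x": 0, "y": 0, "z": 0.2, "rx": 0, "ry": 0, "rz": 0, "gripper": 255}, {"x": 0, "y": 0, "z": 0.2, "rx": 0, "ry": 0, "rz": 0, "gripper": 255}, {"x": 0, "y": 0, "z": 0.2, "rx": 0, "ry": 0, "rz": 0, "gripper": 255}, {"x": 0, "y": 0, "z": 0, "rx": 0, "ry": 0, "rz": 0, "gripper": 255}]'

```text
t: 11.05
ee_pos: [0.4546, -0.3808, 0.0374]
orientation: [-179.9, 0.0, -5.1]
force: [-0.6, 0.2, 0.3]
opening: -0.0002
finger_force: 0.0
```

Emit:
step_arm --deltas '[{"x": 0, "y": 0, "z": 0.2, "rx": 0, "ry": 0, "rz": 0, "gripper": 255}, {"x": 0, "y": 0, "z": 0.2, "rx": 0, "ry": 0, "rz": 0, "gripper": 255}, {"x": 0, "y": 0, "z": 0, "rx": 0, "ry": 0, "rz": 0, "gripper": 255}]'

```text
t: 11.3
ee_pos: [0.4545, -0.3807, 0.0332]
orientation: [-179.9, 0.0, -5.1]
force: [0.3, 0.2, -0.8]
opening: 0.0
finger_force: 0.0
```

No contact at z = 33 mm, below where the cap should be. I'll check the button's position in the first scene image and where the tip stands now.

```bash
python3 - <<'E'
from h import *
s,_,_=cloud('scene','s7')
p=ctrl.camera_params('scene');z=np.load('pics/s0.npz');im=z['im'];X=back(z['d'],p)
m=np.zeros(im.shape[:2],bool);m[203:222,165:192]=1;m&=(im.max(2)<60)
print(m.sum(),X[m].mean(0),np.median(X[m],0),np.percentile(X[m],[10,90],axis=0))
print('proj tip',proj(ctrl.get_obs()['ee_pos'],p), 'px',np.argwhere(m).mean(0)[::-1])
A=np.hstack([cv2.resize(i[170:245,135:225],(400,333),interpolation=3) for i in(im,s)])
cv2.imwrite('pics/c7.png',A[:,:,::-1])
print(ctrl.get_obs()['ee_pos'])
E
```

```text
<stdin>:5: RuntimeWarning: Mean of empty slice.
  ret = um.true_divide(
  return _methods._mean(a, axis=axis, dtype=dtype,
Traceback (most recent call last):
IndexError: index -1 is out of bounds for axis 0 with size 0
```

```bash
python3 - <<'E'
from h import *
p=ctrl.camera_params('scene');z=np.load('pics/s0.npz');im=z['im'];X=back(z['d'],p);s=np.load('pics/s7.npz')['im']
print('proj tip',proj(ctrl.get_obs()['ee_pos'],p),'btn .0475',proj([.4555,-.3808,.0475],p))
L=im[200:225,165:195].max(2);i=np.argwhere(L<95)+[200,165];print(len(i),i.mean(0)[::-1],L.min())
Q=np.array([X[a,b] for a,b in i]);print(np.median(Q,0),np.percentile(Q,[10,90],axis=0))
zs=z['d'][200:225,165:195];print((zs==0).sum())
A=np.hstack([cv2.resize(k[170:245,135:225],(400,333),interpolation=3) for k in(im,s)])
cv2.imwrite('pics/c7.png',A[:,:,::-1])
E
```

```text
proj tip (np.float64(177.3021117590487), np.float64(212.34898628913697)) btn .0475 (np.float64(176.6080265535573), np.float64(210.13180153802458))
30 [177.06666667 212.06666667] 67
[ 0.46330666 -0.37781265  0.04468826] [[ 0.45470132 -0.38727644  0.04093144]
 [ 0.47107282 -0.36896991  0.0475942 ]]
3
```

View pics/c7.png

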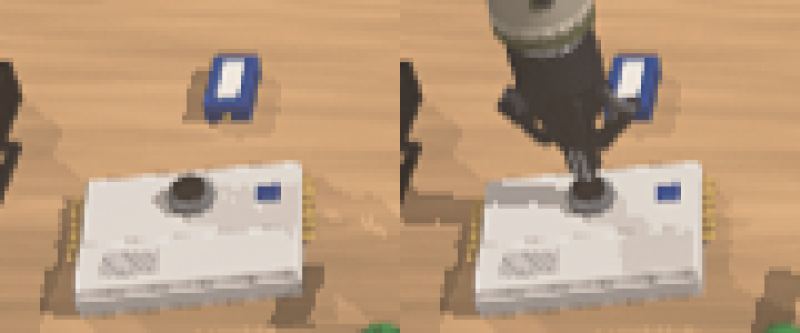

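The button is at crop (588,188). The shut tips show about 20 mm above and behind it, so the real finger tips end about 25 mm short of the reported TCP, which also explains the first slip. I'll lower further in small steps, watching the force.

Emit:
step_arm --deltas '[{"x": 0.25, "y": 0, "z": 0.2, "rx": 0, "ry": 0, "rz": 0, "gripper": 255}, {"x": 0, "y": 0, "z": 0.2, "rx": 0, "ry": 0, "rz": 0, "gripper": 255}, {"x": 0, "y": 0, "z": 0.2, "rx": 0, "ry": 0, "rz": 0, "gripper": 255}, {"x": 0, "y": 0, "z": 0.2, "rx": 0, "ry": 0, "rz": 0, "gripper": 255}, {"x": 0, "y": 0, "z": 0.2, "rx": 0, "ry": 0, "rz": 0, "gripper": 255}, {"x": 0, "y": 0, "z": 0, "rx": 0, "ry": 0, "rz": 0, "gripper": 255}]'

```text
t: 11.85
ee_pos: [0.4572, -0.381, 0.0233]
orientation: [-179.9, 0.0, -5.1]
force: [-0.3, 0.4, 1.0]
opening: -0.0001
finger_force: 0.7
```

Emit:
step_arm --deltas '[{"x": 0, "y": 0, "z": 0.2, "rx": 0, "ry": 0, "rz": 0, "gripper": 255}, {"x": 0, "y": 0, "z": 0.2, "rx": 0, "ry": 0, "rz": 0, "gripper": 255}, {"x": 0, "y": 0, "z": 0, "rx": 0, "ry": 0, "rz": 0, "gripper": 255}, {"x": 0, "y": 0, "z": 0, "rx": 0, "ry": 0, "rz": 0, "gripper": 255}]'

```text
t: 12.18
ee_pos: [0.4573, -0.3812, 0.0198]
orientation: [-179.9, -0.0, -5.1]
force: [-0.7, 0.5, 3.9]
opening: -0.0001
finger_force: 1.7
```

Contact came as predicted. I'll press on to the hard stop.

Emit:
step_arm --deltas '[{"x": 0, "y": 0, "z": 0.2, "rx": 0, "ry": 0, "rz": 0, "gripper": 255}, {"x": 0, "y": 0, "z": 0.2, "rx": 0, "ry": 0, "rz": 0, "gripper": 255}, {"x": 0, "y": 0, "z": 0, "rx": 0, "ry": 0, "rz": 0, "gripper": 255}, {"x": 0, "y": 0, "z": 0, "rx": 0, "ry": 0, "rz": 0, "gripper": 255}]'

```text
t: 12.52
ee_pos: [0.4574, -0.3813, 0.0173]
orientation: [-179.9, -0.0, -5.1]
force: [-7.1, 5.3, 19.7]
opening: 0.0001
finger_force: 9.7
```

The stop is reached: 20 N after 6 mm of travel. I'll go up and back to the lever.

Emit:
step_arm --deltas '[{"x": 0, "y": 0, "z": -1.5, "rx": 0, "ry": 0, "rz": 0, "gripper": 255}, {"x": 0, "y": 0, "z": -3.5, "rx": 0, "ry": 0, "rz": 0, "gripper": 255}, {"x": 0, "y": 0, "z": -3.7, "rx": 0, "ry": 0, "rz": 0, "gripper": 255}, {"x": 0, "y": 0, "z": -3.7, "rx": 0, "ry": 0, "rz": 0, "gripper": 255}, {"x": 0, "y": 0, "z": -3.7, "rx": 0, "ry": 0, "rz": 0, "gripper": 255}, {"x": 0.41, "y": -3.6, "z": -1, "rx": 0, "ry": 0, "rz": 0, "gripper": 255}, {"x": 0.41, "y": -3.6, "z": -1, "rx": 0, "ry": 0, "rz": 0, "gripper": 255}, {"x": 0.41, "y": -3.6, "z": -1, "rx": 0, "ry": 0, "rz": 0, "gripper": 255}]'

```text
t: 13.18
ee_pos: [0.4791, -0.2739, 0.2074]
orientation: [-179.9, -0.0, -5.2]
force: [1.8, 1.0, 0.8]
opening: 0.0003
finger_force: 0.0
```

Emit:
step_arm --deltas '[{"x": 0.41, "y": -3.6, "z": -1, "rx": 0, "ry": 0, "rz": 0, "gripper": 255}, {"x": 0.41, "y": -3.6, "z": -1, "rx": 0, "ry": 0, "rz": 0, "gripper": 255}, {"x": 0.41, "y": -3.6, "z": -1, "rx": 0, "ry": 0, "rz": 0, "gripper": 255}, {"x": 0.41, "y": -3.6, "z": -1, "rx": 0, "ry": 0, "rz": 0, "gripper": 255}, {"x": 0.41, "y": -3.6, "z": -1, "rx": 0, "ry": 0, "rz": 0, "gripper": 255}, {"x": 0.41, "y": -3.6, "z": -1, "rx": 0, "ry": 0, "rz": 0, "gripper": 255}, {"x": 0.41, "y": -3.6, "z": -1, "rx": 0, "ry": 0, "rz": 0, "gripper": 255}, {"x": 0.41, "y": -3.6, "z": -1, "rx": 0, "ry": 0, "rz": 0, "gripper": 255}]'

```text
t: 13.85
ee_pos: [0.5371, 0.0106, 0.2877]
orientation: [-179.9, -0.0, -5.1]
force: [1.0, 0.0, 0.2]
opening: 0.0
finger_force: 0.0
```

Emit:
step_arm --deltas '[{"x": 0.41, "y": -3.6, "z": -1, "rx": 0, "ry": 0, "rz": 0, "gripper": 0}, {"x": 0.41, "y": -3.6, "z": -1, "rx": 0, "ry": 0, "rz": 0, "gripper": 0}, {"x": 0.41, "y": -3.6, "z": 0, "rx": 0, "ry": 0, "rz": 0, "gripper": 0}, {"x": 0, "y": 0, "z": 0, "rx": -7, "ry": 0, "rz": 0, "gripper": 0}, {"x": 0, "y": 0, "z": 0, "rx": -7, "ry": 0, "rz": 0, "gripper": 0}, {"x": 0, "y": 0, "z": 0, "rx": -7, "ry": 0, "rz": 0, "gripper": 0}, {"x": 0, "y": 0, "z": 0, "rx": -7, "ry": 0, "rz": 0, "gripper": 0}, {"x": 0, "y": 0, "z": 0, "rx": 0, "ry": 0, "rz": 0, "gripper": 0}]'

```text
t: 14.52
ee_pos: [0.5572, 0.1208, 0.304]
orientation: [151.7, 0.3, -4.5]
force: [0.8, 1.6, -0.3]
opening: 0.0853
finger_force: 0.0
```

```bash
python3 -c "
from h import *
o=ctrl.get_obs();print(o['t'],o['ee_pos'],o['orientation'],o['opening'],o['joint_positions'])
a=tomove([.5542,.070,.2221]);print(a)"
```

```text
14.5167 [0.55720975 0.12079876 0.30403687] [151.69813079   0.33440592  -4.4738819 ] 0.08533417147208115 [  -4.12602394   24.69525094  -38.4405711    74.06887997   35.16233159
  106.44000396 -133.04364913]
[0.1440165  0.59524727 9.62585945]
```

Emit:
step_arm --deltas '[{"x": 0.1, "y": 0.6, "z": 0, "rx": 0, "ry": 0, "rz": 0, "gripper": 0}, {"x": 0, "y": 0, "z": 2.4, "rx": 0, "ry": 0, "rz": 0, "gripper": 0}, {"x": 0, "y": 0, "z": 2.4, "rx": 0, "ry": 0, "rz": 0, "gripper": 0}, {"x": 0, "y": 0, "z": 2.4, "rx": 0, "ry": 0, "rz": 0, "gripper": 0}, {"x": 0, "y": 0, "z": 2.4, "rx": 0, "ry": 0, "rz": 0, "gripper": 0}, {"x": 0, "y": 0, "z": 0, "rx": 0, "ry": 0, "rz": 0, "gripper": 0}, {"x": 0, "y": 0, "z": 0, "rx": 0, "ry": 0, "rz": 0, "gripper": 0}]'

```text
t: 15.1
ee_pos: [0.5555, 0.063, 0.2261]
orientation: [152.1, 0.0, -5.3]
force: [0.7, -0.3, 0.6]
opening: 0.0855
finger_force: 0.0
```

Emit:
step_arm --deltas '[{"x": 0, "y": 0, "z": 0, "rx": 0, "ry": 0, "rz": 0, "gripper": 255}, {"x": 0, "y": 0, "z": 0, "rx": 0, "ry": 0, "rz": 0, "gripper": 255}, {"x": 0, "y": 0, "z": 0, "rx": 0, "ry": 0, "rz": 0, "gripper": 255}, {"x": 0, "y": 0, "z": 0, "rx": 0, "ry": 0, "rz": 0, "gripper": 255}, {"x": 0, "y": 0, "z": 0, "rx": 0, "ry": 0, "rz": 0, "gripper": 255}, {"x": 0, "y": 0, "z": 0, "rx": 0, "ry": 0, "rz": 0, "gripper": 255}, {"x": 0, "y": 0, "z": 0, "rx": 0, "ry": 0, "rz": 0, "gripper": 255}, {"x": 0, "y": 0, "z": 0, "rx": 0, "ry": 0, "rz": 0, "gripper": 255}]' --grip_force 25

```text
t: 15.77
ee_pos: [0.5558, 0.0671, 0.2261]
orientation: [152.2, -0.1, -4.9]
force: [-0.0, 4.4, 3.2]
opening: 0.0231
finger_force: 25.2
```

```bash
python3 -c "
from h import *
tilt();bar()"
```

```text
t 15.7667 ee [0.55577595 0.06710576 0.22606341] rpy [ 1.52229986e+02 -6.14970608e-02 -4.94726891e+00] stand x,y,z -0.14861458244618678 0.04540896540763168 0.08606341447151183 r 0.09730819826657322 tilt 27.817122618561555 F [-0.03499007  4.42816801  3.19569382] q6 95.436486365949
depth TCP beyond bar 0.02769187119998271 bar tilt 27.806646331838525 tool tilt 27.770014395615817 open 0.023090697748743904 25.210529565811157 F [-0.03499007  4.42816801  3.19569382] 15.7667
```

Emit:
step_arm --deltas '[{"x": 0, "y": 0.47, "z": 0.01, "rx": 2.8, "ry": 0, "rz": 0, "gripper": 255}, {"x": 0, "y": 0.47, "z": 0.01, "rx": 2.8, "ry": 0, "rz": 0, "gripper": 255}, {"x": 0, "y": 0.47, "z": 0.01, "rx": 2.8, "ry": 0, "rz": 0, "gripper": 255}, {"x": 0, "y": 0.47, "z": 0.01, "rx": 2.8, "ry": 0, "rz": 0, "gripper": 255}, {"x": 0, "y": 0.47, "z": 0.01, "rx": 2.8, "ry": 0, "rz": 0, "gripper": 255}, {"x": 0, "y": 0.47, "z": 0.01, "rx": 2.8, "ry": 0, "rz": 0, "gripper": 255}, {"x": 0, "y": 0.47, "z": 0.01, "rx": 2.8, "ry": 0, "rz": 0, "gripper": 255}, {"x": 0, "y": 0.47, "z": 0.01, "rx": 2.8, "ry": 0, "rz": 0, "gripper": 255}]'

```text
t: 16.43
ee_pos: [0.5532, 0.0312, 0.2368]
orientation: [174.8, -0.1, -5.0]
force: [4.1, 5.6, -5.3]
opening: 0.0228
finger_force: 24.8
```

Emit:
step_arm --deltas '[{"x": 0, "y": 0.47, "z": 0.01, "rx": 2.8, "ry": 0, "rz": 0, "gripper": 255}, {"x": 0, "y": 0.47, "z": 0.01, "rx": 2.6, "ry": 0, "rz": 0, "gripper": 255}, {"x": 0, "y": 0, "z": 0, "rx": 0, "ry": 0, "rz": 0, "gripper": 255}, {"x": 0, "y": 0, "z": 0, "rx": 0, "ry": 0, "rz": 0, "gripper": 255}, {"x": 0, "y": 0, "z": 0, "rx": 0, "ry": 0, "rz": 0, "gripper": 255}, {"x": 0, "y": 0, "z": 0, "rx": 0, "ry": 0, "rz": 0, "gripper": 255}]'

```text
t: 16.93
ee_pos: [0.5522, 0.0199, 0.2374]
orientation: [179.7, -0.1, -5.1]
force: [5.2, -3.6, 1.5]
opening: 0.0224
finger_force: 25.8
```

```bash
python3 -c "
from h import *
tilt();bar()"
```

```text
t 16.9333 ee [0.55222997 0.01987401 0.23739375] rpy [ 1.79743850e+02 -1.09720208e-01 -5.06741727e+00] stand x,y,z -0.14838600682324837 -0.001955155182519924 0.09739374646140045 r 0.09741336911109937 tilt -1.1500440204303568 F [ 5.16655193 -3.55438744  1.49956595] q6 79.59748912466151
depth TCP beyond bar 0.027593163905329555 bar tilt -0.839455401431915 tool tilt 0.25614952950607517 open 0.022398027110083915 25.80343008041382 F [ 5.16655193 -3.55438744  1.49956595] 16.9333
```

Tilt is now −0.8° by kinematics. I'll check the pointer numerically against the dial after release.

Emit:
step_arm --deltas '[{"x": 0, "y": -0.15, "z": 0, "rx": 0, "ry": 0, "rz": 0, "gripper": 255}, {"x": 0, "y": 0, "z": 0, "rx": 0, "ry": 0, "rz": 0, "gripper": 255}, {"x": 0, "y": 0, "z": 0, "rx": 0, "ry": 0, "rz": 0, "gripper": 255}, {"x": 0, "y": 0, "z": 0, "rx": 0, "ry": 0, "rz": 0, "gripper": 255}]'

```text
t: 17.27
ee_pos: [0.5524, 0.0212, 0.2374]
orientation: [179.7, -0.1, -5.1]
force: [4.6, -4.7, 2.9]
opening: 0.0224
finger_force: 25.9
```

```bash
python3 - <<'E'
from h import *
bar()
r={'s8':dial('s8')}
def warp(n):
    p=ctrl.camera_params('scene');ex=np.array([np.cos(YAW),np.sin(YAW),0]);ey=np.array([-np.sin(YAW),np.cos(YAW),0])
    c=[proj(PIV+.108*ex+.1*a*ey+np.array([0,0,.1*b]),p) for a,b in((-1,-1),(1,-1),(1,1),(-1,1))]
    q=[(300+300*a,300-300*b) for a,b in((-1,-1),(1,-1),(1,1),(-1,1))]
    return cv2.warpPerspective(np.load(f'pics/{n}.npz')['im'],cv2.getPerspectiveTransform(np.float32(c),np.float32(q)),(600,600),flags=3)
for n in('s0','s1','s3','s4','s8'):
    g=warp(n).astype(float).max(2)[150:255,250:430];w=np.clip(np.median(g)-20-g,0,None)
    y,x=np.nonzero(w>5);k=np.polyfit(y,x,1,w=np.sqrt(w[y,x]));print(n,len(y),'tilt',np.degrees(np.arctan(-k[0])),'x at row 200',250+np.polyval(k,50))
E
```

```text
depth TCP beyond bar 0.02759792538122636 bar tilt -0.22143141325572724 tool tilt 0.29163916691234704 open 0.02237338087222156 25.878884196281433 F [ 4.61893237 -4.69934247  2.87705003] 17.2667
s0 2209 tilt 2.950204754690136 x at row 200 313.50067521522504
s1 2156 tilt 0.22226720826164373 x at row 200 308.3953760333448
s3 2596 tilt 24.7555367533508 x at row 200 358.6961144414613
s4 2986 tilt 30.309842236182586 x at row 200 371.4536892908143
s8 2204 tilt -0.8228158827814299 x at row 200 307.35111565010857
```

The dial agrees: 30.3° when recorded and within 1° of upright now. Release and retreat.

Emit:
step_arm --deltas '[{"x": 0, "y": 0, "z": 0, "rx": 0, "ry": 0, "rz": 0, "gripper": 0}, {"x": 0, "y": 0, "z": 0, "rx": 0, "ry": 0, "rz": 0, "gripper": 0}, {"x": 0, "y": 0, "z": 0, "rx": 0, "ry": 0, "rz": 0, "gripper": 0}, {"x": 0, "y": 0, "z": 0, "rx": 0, "ry": 0, "rz": 0, "gripper": 0}, {"x": 0, "y": 0, "z": 0, "rx": 0, "ry": 0, "rz": 0, "gripper": 0}, {"x": 0, "y": 0, "z": 0, "rx": 0, "ry": 0, "rz": 0, "gripper": 0}, {"x": 0, "y": 0, "z": 0, "rx": 0, "ry": 0, "rz": 0, "gripper": 0}, {"x": 0, "y": 0, "z": 0, "rx": 0, "ry": 0, "rz": 0, "gripper": 0}]'

```text
t: 17.98
ee_pos: [0.5516, 0.0218, 0.2368]
orientation: [179.9, 0.0, -5.1]
force: [-0.9, -1.0, 0.4]
opening: 0.0852
finger_force: 0.0
```

Emit:
step_arm --deltas '[{"x": 0, "y": 0, "z": -2, "rx": 0, "ry": 0, "rz": 0, "gripper": 0}, {"x": 0, "y": 0, "z": -3, "rx": 0, "ry": 0, "rz": 0, "gripper": 0}, {"x": 0, "y": 0, "z": -3, "rx": 0, "ry": 0, "rz": 0, "gripper": 0}, {"x": 0, "y": 0, "z": -3, "rx": 0, "ry": 0, "rz": 0, "gripper": 0}, {"x": -1, "y": 3, "z": -1, "rx": 0, "ry": 0, "rz": 0, "gripper": 0}, {"x": -1, "y": 3, "z": 0, "rx": 0, "ry": 0, "rz": 0, "gripper": 0}, {"x": -1, "y": 3, "z": 0, "rx": 0, "ry": 0, "rz": 0, "gripper": 0}, {"x": -1, "y": 3, "z": 0, "rx": 0, "ry": 0, "rz": 0, "gripper": 0}]'

```text
t: 18.65
ee_pos: [0.5005, -0.0951, 0.3574]
orientation: [179.9, -0.0, -5.1]
force: [0.0, -0.8, 0.6]
opening: 0.0858
finger_force: 0.0
```

Emit:
step_arm --deltas '[{"x": 0, "y": 2, "z": 0, "rx": 0, "ry": 0, "rz": 0, "gripper": 0}, {"x": 0, "y": 0, "z": 0, "rx": 0, "ry": 0, "rz": 0, "gripper": 0}, {"x": 0, "y": 0, "z": 0, "rx": 0, "ry": 0, "rz": 0, "gripper": 0}, {"x": 0, "y": 0, "z": 0, "rx": 0, "ry": 0, "rz": 0, "gripper": 0}, {"x": 0, "y": 0, "z": 0, "rx": 0, "ry": 0, "rz": 0, "gripper": 0}, {"x": 0, "y": 0, "z": 0, "rx": 0, "ry": 0, "rz": 0, "gripper": 0}]'

```text
t: 19.15
ee_pos: [0.4997, -0.1127, 0.3571]
orientation: [179.9, -0.0, -5.0]
force: [-0.0, 0.2, -0.4]
opening: 0.0853
finger_force: 0.0
```

```bash
python3 - <<'E'
from h import *
o=ctrl.get_obs();print(o['t'],o['ee_pos'],o['force'])
g=dial('s9').astype(float).max(2)[150:255,250:430];w=np.clip(np.median(g)-20-g,0,None)
y,x=np.nonzero(w>5);k=np.polyfit(y,x,1,w=np.sqrt(w[y,x]));print('tilt',np.degrees(np.arctan(-k[0])))
im=cloud('top','t9')[0].astype(int);m=np.zeros(im.shape[:2],bool);m[140:180,285:325]=1;m&=im.max(2)<50
print('ball',m.sum(),np.argwhere(m).mean(0)[::-1])
s0=np.load('pics/t0.npz')['im'].astype(int);D=np.abs(im-s0).max(2)
for n,(u,v) in dict(modA=(254,265),modB=(432,298),driver=(349,262),mug=(106,264),tray=(180,215),rec=(427,234)).items(): print(n,np.mean(D[v-30:v+30,u-25:u+25]>40))
E
```

```text
19.15 [ 0.49973014 -0.1126597   0.35713922] [-0.01343323  0.18771908 -0.40011301]
tilt -0.863940600793248
ball 92 [294.94565217 162.85869565]
modA 0.0
modB 0.371
driver 0.041666666666666664
mug 0.0
tray 0.0
rec 0.539
```

```bash
python3 - <<'E'
from h import *
a=np.load('pics/s0.npz')['im'].astype(int);b=np.load('pics/s9.npz')['im'].astype(int);D=np.abs(a-b).max(2)
for n,(u,v,r) in dict(modB=(187,189,9),modA=(311,212,10),driver=(239,213,13),rec=(178,222,22),mug=(423,210,14)).items(): print(n,np.mean(D[v-r:v+r,u-r:u+r]>40))
def c(i,u,v,r):
    w=i[v-r:v+r,u-r:u+r];m=(w[...,2]-w[...,0])>40;return m.sum(),np.argwhere(m).mean(0)
print(c(a,187,189,12),c(b,187,189,12))
E
```

```text
modB 0.0
modA 0.0
driver 0.0
rec 0.0046487603305785125
mug 0.0
(np.int64(69), array([11.76811594, 11.66666667])) (np.int64(70), array([11.72857143, 11.62857143]))
```

Nothing else has moved, the ball is in the vessel, and the vessel is upright and free. I'll hand it in.

```bash
python3 -c "
from station import ctrl
print(ctrl.hand_in())"
```

```text
the job is handed in; nothing more can be done
None
```

Job handed in at about 19 s: the vessel was tilted to 30.3° and let go with the ball at the low wall, the record button was pressed to its stop (20 N), and the vessel was then brought back to within 1° of upright and released with the ball inside; the modules, screwdriver, mug and tray showed no movement.

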